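# Brush the offcuts off the die bed

### The job

Two chunky cork offcuts are lying on the die bed. Take the block brush by its upright grip and sweep both offcuts along the bed and off its open end into the catch tray, without touching them with the gripper. Then stand the brush upright on its bristles on the bare table, off the bed, and let go.

Things in the scene. Friction and masses are not known exactly. Their poses are not given: they have to be found in the camera images.
- die_bed: Fixed aluminium bed, steel catch tray at its open end; 302x120 mm. Origin: on the table, centre line; x along bed to the tray, y across, z up. Bed floor z=30, from back fence x=-98 to lip x=80; rails' inner faces y=+-48; rails and fence tops z=44. Tray inside x 80..189, y +-57, floor z=8, rim z=26, so a brush at bed level clears it. Die ring at origin is flush. Feet reach y=+-79 near x=-70.
- brush: Loose 120 g block brush standing on its bristles left or right of the bed (not the round steel tamper). Origin: centre of bristles' underside; z up, y along head, x across; front and back alike. Stiff unbending bristles 28 (x) x 72 (y), z 0..38 mm; wooden head 34x76 to z=58; above it an upright grip fin 20 thick (x), 60 long (y), to z=104: grip across its thickness from above.
- offcut_l: Loose L-shaped cork offcut, about 30 by 26 mm, 20 mm high, 20 g, lying on the bed floor between x = -15 and +50 mm of the bed. Origin at its middle, 10 mm above its underside; z up at the start.
- offcut_block: Loose blocky cork offcut, 26 by 22 mm, 22 mm high, 20 g, lying on the bed floor between x = -15 and +50 mm of the bed. Origin at its centre, 11 mm above its underside; z up at the start.
Mind the look-alikes: they are no part of the job. Leave any green look-alike of the brush alone.

How it is judged:
By the outcome, as a careful person would: the job done as asked, in the order asked, and still so for the second after the job is handed in, with the robot touching nothing.
It also fails if it takes over 51 s, if anything falls off the work surface, if the arm or the gripper's body presses on something with over 40 N, if the wrist force passes 120 N, or if a joint passes its speed limit or range.

### The arm

A 7-joint arm with a two-finger parallel gripper is mounted at the origin on a cart in front of the work surface, level with it; the furniture and walls round the work are solid. World frame = base frame: x ahead of the robot, y to its left, z up, the work surface at z = 0. Lengths are in m, angles in rad, forces in N, time in s.
With the tool pointing down it reaches from about 0.425 to 0.975 m from the base axis. Payload 16.7 kg.
Tool frame: the origin (TCP) lies at the very end of the fingers, on their centre line; the grasp point (between the pads) lies 19 mm behind it; z points along the fingers, y is the line along which they close (so a half turn about z gives the same grasp; the last joint's range is limited). The gripper opens to 85 mm and grips with 20 to 120 N. Pads are 22 mm wide; open, the fingers measure 114 mm over their backs; the gripper's body (76 mm by 85 mm) begins 54 mm behind the grasp point. The pads swing forward as they close: fully open they stand 13 mm farther back than shut.
Start: joints at [-1.448, 0.426, 0.074, 1.606, -0.034, 1.111, -0.067], TCP at [0.181, 0.65, 0.231] pointing down, gripper open.
Joint ranges: [-2.85, 2.85], [-0.5, 2.14], [-1.23, 1.37], [0.21, 2.46], [-1.02, 4.16], [0.16, 2.05], [-2.73, 2.73]. Speed limits (rad/s): [1.89, 1.89, 2.39, 2.39, 3.01, 3.01, 3.01].

### API

Orientations are given as a rotation vector (axis times angle).
In Python, from rig import * gives the robot as it stands.
- The arm moves only by the tool servo_tool, never from a script. Its argument "targets" is a list of rows, each an object of numbers: "x", "y", "z": the shift along the tool's x, y, z as a fraction of full scale; "rx", "ry", "rz": the turn, a rotation vector about the tool's x, y, z as a fraction of full scale; "fingers": the gripper's target within -1 to 1 (fully open at 1, half-way at 0, shut at -1). In form: [{"x": .., "y": .., "z": .., "rx": .., "ry": .., "rz": .., "fingers": ..}, ...]. A call has exactly 10 rows; each row shifts and turns the commanded pose from where the row before left it, along the tool's axes as they then stand; what a row does not reach is not made up. Full scale, the value 1, is 0.025 m for a shift and 180 degrees for a turn. A row lasts 1/12 s, in which the tool goes at most 41.7 mm and 7.16 degrees, less where a joint would pass 70% of its speed; a pose out of reach is approached as far as the arm can. A call with a number of a shift or a turn outside -1 to 1 is refused whole. A call with a gripper value outside its range is refused whole. The fingers move at their own pace and stop on an object; "newtons" is the grip in N (left out, the last holds). Time passes only in rows, so rows that do not move let the fingers close, or fill a call up. It gives the time, the measured TCP pose, the force, the opening and the grip force at its end, in the units of the state.
- read_state(): the state, without advancing time (a new reading comes with each control period).
- get_image(name): name is "scene" or "top" or "wrist"; returns the picture (480x640x3 uint8, red, green, blue); there is no depth.
- camera_model(name): a dict with "fx", "fy", "cx", "cy" (pixels), "pose" (4x4, takes a point from camera to world coordinates); the wrist camera has in their place "T_tool_cam" (4x4, takes a point from camera to tool coordinates, whose origin is the TCP and whose axes are the flange's). Camera axes: x right, y up, looking along -z (the intrinsics and any distortion apply to the point x, -y, -z); pixel columns grow to the right and rows downward; lengths in m; the calibration is good to about 2 mm. A picture is of the moment at which its call begins: read the wrist's pose just before it. camera_model takes no time and is no camera call.
- sign_off(): hands the job in; it is judged then, once.
The state is a dict: "t": time; "q": joint angles; "qd": joint speeds; "joint_torque": joint torques, N m; "tcp_pos": TCP position; "eef_rot": TCP orientation; "force": force on the tool from outside, world axes, zero at the start; "moment": the same for the moment, N m; "gripper_width": finger opening in m; "grip_force": force on a finger pad.
Only numpy, scipy, OpenCV 4.12 (cv2) and the standard library are available. Lean on these libraries where they do the work, as an engineer would, in place of code of your own. Each camera call takes 0.05 s, during which the arm holds its last target. There are 200 camera calls.

## Working session

There is one attempt and no reset: what is moved stays moved. The work goes in short steps, Python scripts to look and compute and a tool call to move; the robot and the scene stay as the last step left them, time stands still between calls to the robot, and variables do not carry over. Pictures are saved under pics/ and viewed, at most 12 in all, crops included, and the job is handed in when it is done.

Besides the shell and the picture viewer there is one more tool, called after "Emit:" as name(argument=value, ...) on one line, values as JSON. servo_tool: Moves the arm, as the interface text tells. Shift numbers are shares of 0.025 m and turn numbers shares of 180 degrees, none past 1 either way. Its arguments: {"type":"object","properties":{"targets":{"type":"array"},"newtons":{"type":"number"}},"required":["targets"]}

```bash
mkdir -p pics
python3 - <<'E'
from rig import *
import cv2,numpy as np
s=read_state();print(s['t'],s['tcp_pos'],s['eef_rot'],s['gripper_width'])
for n in("top","scene"):
    i=get_image(n);cv2.imwrite(f'pics/{n}0.png',i[:,:,::-1]);m=camera_model(n);print(n,{k:np.round(v,4).tolist() if k=='pose' else v for k,v in m.items()})
E
```

```text
0.0 [0.18112872 0.64981624 0.23062438] [-4.25624512e-01 -3.11255443e+00  2.00753365e-03] 0.08540481816475812
top {'fx': 541.4396175767579, 'fy': 541.4396175767579, 'cx': 318.16640406269715, 'cy': 244.95502916464537, 'pose': [[-0.0123, 0.9952, -0.0966, 0.3264], [-0.9999, -0.0115, 0.0092, 0.0839], [0.0081, 0.0968, 0.9953, 1.3114], [0.0, 0.0, 0.0, 1.0]]}
scene {'fx': 509.5749440730781, 'fy': 509.5749440730781, 'cx': 316.69086750705117, 'cy': 243.1228339034336, 'pose': [[0.4893, 0.3723, -0.7887, -0.5333], [-0.8721, 0.2159, -0.4391, -0.4802], [0.0068, 0.9026, 0.4304, 0.5899], [0.0, 0.0, 0.0, 1.0]]}
```

View pics/top0.png

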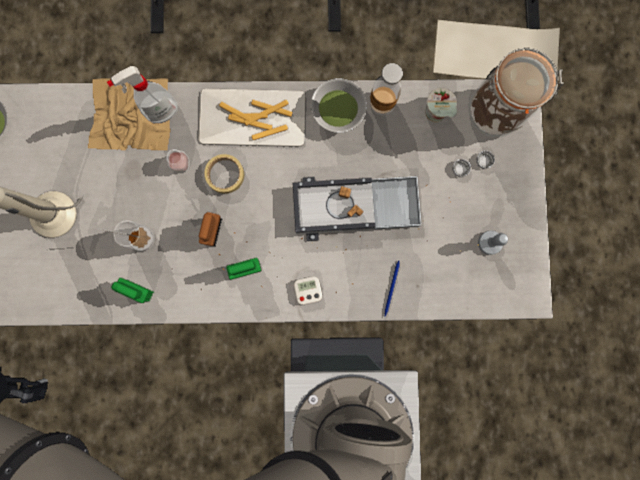

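View pics/scene0.png

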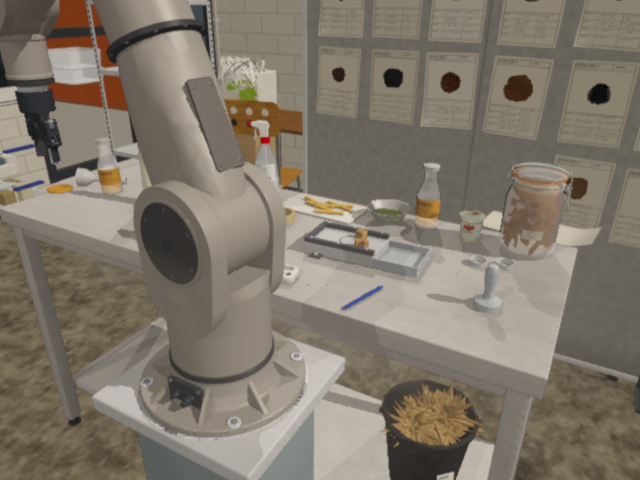

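Top view: candidates for the brush are the brown block (209,229), green look-alikes (131,290) and (243,268), and the steel tamper (493,242). The description (wooden, not green, beside the bed) picks (209,229). The bed spans columns 293–420, with the tray to the right (world -y); the offcuts are at (345,191) and (355,211). The scene view shows the offcuts at (360,238), but the arm hides the brush. I'll check the choice in a close crop.

```bash
cat > h.py <<'E'
import numpy as np,cv2
from rig import *
def ray(m,uv,z):
    d=np.array([(uv[0]-m['cx'])/m['fx'],-(uv[1]-m['cy'])/m['fy'],-1.]);T=np.array(m['pose']);d=T[:3,:3]@d
    return T[:3,3]+d*(z-T[2,3])/d[2]
E
python3 - <<'E'
from h import *
i=cv2.imread('pics/top0.png');c=cv2.resize(i[160:285,180:430],None,fx=3.2,fy=3.2,interpolation=cv2.INTER_CUBIC)
cv2.imwrite('pics/crop.png',c)
h=cv2.cvtColor(i,cv2.COLOR_BGR2HSV);m=camera_model('top')
mask=cv2.inRange(h,(3,120,60),(16,255,255))
mask[:, :180]=0;mask[:160]=0;mask[285:]=0
for k in cv2.findContours(mask,0,2)[0]:
    if cv2.contourArea(k)>8:
        r=cv2.minAreaRect(k);print(r,cv2.contourArea(k),ray(m,r[0],.05),ray(m,r[0],.1))
E
```

```text
((208.50003051757812, 228.50001525878906), (16.73495864868164, 31.772165298461914), 14.03624439239502) 473.0 [0.49063686 0.32882339 0.05      ] [0.48412794 0.31911663 0.1       ]
((354.7500305175781, 212.25003051757812), (9.899494171142578, 12.020814895629883), 45.0) 74.5 [ 0.52533345 -0.01485954  0.05      ] [ 0.51744916 -0.01094278  0.1       ]
((344.35003662109375, 191.9499969482422), (10.11928653717041, 8.538147926330566), 18.434947967529297) 72.5 [0.57410085 0.00882503 0.05      ] [0.56428343 0.01180294 0.1       ]
```

View pics/crop.png

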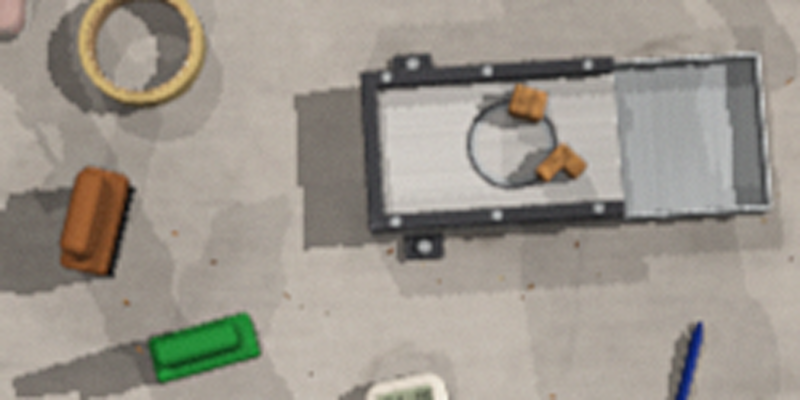

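The close crop shows the wooden brush at (95,222), with bristles below its right edge. A green look-alike is at (205,347). The ring is centred at about (512,143), the block is at (528,102) and the L is at (561,163). I'm moving over the brush.

Emit:
servo_tool(targets=[{"x":-0.766,"y":-0.461,"fingers":1},{"x":-0.766,"y":-0.461,"fingers":1},{"x":-0.766,"y":-0.461,"fingers":1},{"x":-0.766,"y":-0.461,"fingers":1},{"x":-0.766,"y":-0.461,"fingers":1},{"x":-0.766,"y":-0.461,"fingers":1},{"x":-0.766,"y":-0.461,"fingers":1},{"x":-0.766,"y":-0.461,"fingers":1},{"x":-0.766,"y":-0.461,"fingers":1},{"x":-0.766,"y":-0.461,"fingers":1}])

```text
invalid input
```

Emit:
servo_tool(targets=[{"x":-0.766,"y":-0.461,"fingers":1},{"x":-0.766,"y":-0.461,"fingers":1},{"x":-0.766,"y":-0.461,"fingers":1},{"x":-0.766,"y":-0.461,"fingers":1},{"x":-0.766,"y":-0.461,"fingers":1},{"x":-0.766,"y":-0.461,"fingers":1},{"x":-0.766,"y":-0.461,"fingers":1},{"x":-0.766,"y":-0.461,"fingers":1},{"x":-0.766,"y":-0.461,"fingers":1},{"x":-0.766,"y":-0.461,"fingers":1}])

```text
invalid input
```

```bash
cat >> h.py <<'E'
from scipy.spatial.transform import Rotation as R
def wrist():
    s=read_state();i=get_image('wrist');m=dict(camera_model('wrist'));T=np.eye(4);T[:3,:3]=R.from_rotvec(s['eef_rot']).as_matrix();T[:3,3]=s['tcp_pos']
    m['pose']=T@np.array(m['T_tool_cam']);return s,i[:,:,::-1].copy(),m
E
python3 - <<'E'
from h import *
s,i,m=wrist();cv2.imwrite('pics/w1.png',i);np.savez('w1.npz',**m)
print(s['t'],s['tcp_pos'],R.from_rotvec(s['eef_rot']).as_matrix().round(3).tolist(),np.round(m['pose'],3).tolist(),m['fx'],[k for k in m])
M=camera_model('top')
for n,u,z in[('ring',(512.5,142.5),.03),('lip1',(617,72),.03),('lip2',(622,207),.03),('railTL',(372,77),.044),('railTR',(612,64),.044),('railBL',(376,225),.044),('railBR',(625,210),.044),('block',(528,102),.045),('L',(561,163),.045)]:
    print(n,ray(M,(u[0]/3.2+180,u[1]/3.2+160),z).round(4))
E
```

```text
0.1 [0.18113926 0.64986167 0.23068682] [[-0.963, 0.268, -0.0], [0.268, 0.963, -0.001], [-0.0, -0.001, -1.0]] [[0.269, -0.921, -0.28, 0.11], [0.963, 0.258, 0.079, 0.669], [-0.001, -0.291, 0.957, 0.372], [0.0, 0.0, 0.0, 1.0]] 425.9382453596668 ['fx', 'fy', 'cx', 'cy', 'T_tool_cam', 'pose']
ring [0.5476 0.0182 0.03  ]
lip1 [ 0.6004 -0.0613  0.03  ]
lip2 [ 0.498  -0.0628  0.03  ]
railTL [0.5955 0.1225 0.044 ]
railTR [ 0.6035 -0.0561  0.044 ]
railBL [0.4847 0.1205 0.044 ]
railBR [ 0.4938 -0.0633  0.044 ]
block [0.5752 0.007  0.045 ]
L [ 0.5292 -0.0166  0.045 ]
```

View pics/w1.png

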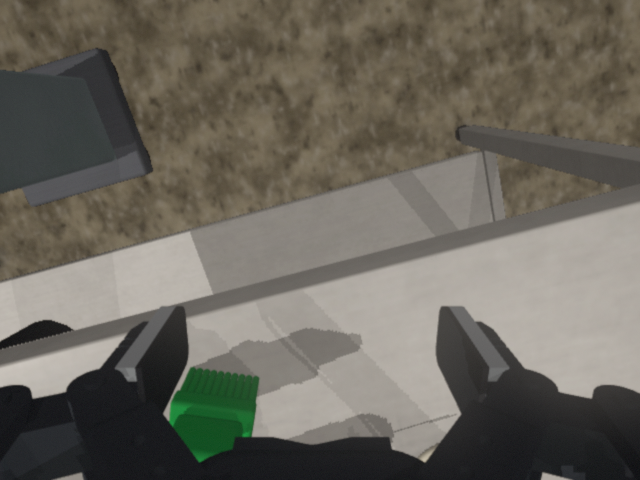

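The wrist view shows the finger pads at (160,350) and (470,350) and a green look-alike at (215,415), with the table edge running across. The rows seem to need all seven keys.

Emit:
servo_tool(targets=[{"x":-0.766,"y":-0.461,"z":0,"rx":0,"ry":0,"rz":0,"fingers":1},{"x":-0.766,"y":-0.461,"z":0,"rx":0,"ry":0,"rz":0,"fingers":1},{"x":-0.766,"y":-0.461,"z":0,"rx":0,"ry":0,"rz":0,"fingers":1},{"x":-0.766,"y":-0.461,"z":0,"rx":0,"ry":0,"rz":0,"fingers":1},{"x":-0.766,"y":-0.461,"z":0,"rx":0,"ry":0,"rz":0,"fingers":1},{"x":-0.766,"y":-0.461,"z":0,"rx":0,"ry":0,"rz":0,"fingers":1},{"x":-0.766,"y":-0.461,"z":0,"rx":0,"ry":0,"rz":0,"fingers":1},{"x":-0.766,"y":-0.461,"z":0,"rx":0,"ry":0,"rz":0,"fingers":1},{"x":-0.766,"y":-0.461,"z":0,"rx":0,"ry":0,"rz":0,"fingers":1},{"x":-0.766,"y":-0.461,"z":0,"rx":0,"ry":0,"rz":0,"fingers":1}])

```text
t: 0.98
tcp_pos: [0.3353, 0.4867, 0.2312]
eef_rot: [-0.426, -3.112, 0.001]
force: [-0.2, -0.5, 0.7]
gripper_width: 0.0856
grip_force: 0.0
```

Emit:
servo_tool(targets=[{"x":-0.766,"y":-0.461,"z":0,"rx":0,"ry":0,"rz":0,"fingers":1},{"x":-0.766,"y":-0.461,"z":0,"rx":0,"ry":0,"rz":0,"fingers":1},{"x":-0.766,"y":-0.461,"z":0,"rx":0,"ry":0,"rz":0,"fingers":1},{"x":-0.766,"y":-0.461,"z":0,"rx":0,"ry":0,"rz":0,"fingers":1},{"x":-0.766,"y":-0.461,"z":0,"rx":0,"ry":0,"rz":0,"fingers":1},{"x":-0.766,"y":-0.461,"z":0,"rx":0,"ry":0,"rz":0,"fingers":1},{"x":-0.766,"y":-0.461,"z":0,"rx":0,"ry":0,"rz":0,"fingers":1},{"x":-0.766,"y":-0.461,"z":0,"rx":0,"ry":0,"rz":0,"fingers":1},{"x":-0.766,"y":-0.461,"z":0,"rx":0,"ry":0,"rz":0,"fingers":1},{"x":-0.766,"y":-0.461,"z":0,"rx":0,"ry":0,"rz":0,"fingers":1}])

```text
t: 1.82
tcp_pos: [0.4888, 0.3244, 0.2312]
eef_rot: [-0.426, -3.112, 0.0]
force: [1.2, 0.1, -0.3]
gripper_width: 0.0855
grip_force: 0.0
```

Run:
```python
from h import *
s,i,m=wrist();cv2.imwrite('pics/w2.png',i)
print(s['t'],s['tcp_pos'],R.from_rotvec(s['eef_rot']).as_matrix().round(3).tolist())
```

```text
1.8167 [0.4887977  0.32438038 0.23118275] [[-0.963, 0.268, -0.0], [0.268, 0.963, -0.0], [0.0, -0.0, -1.0]]
```

View pics/w2.png

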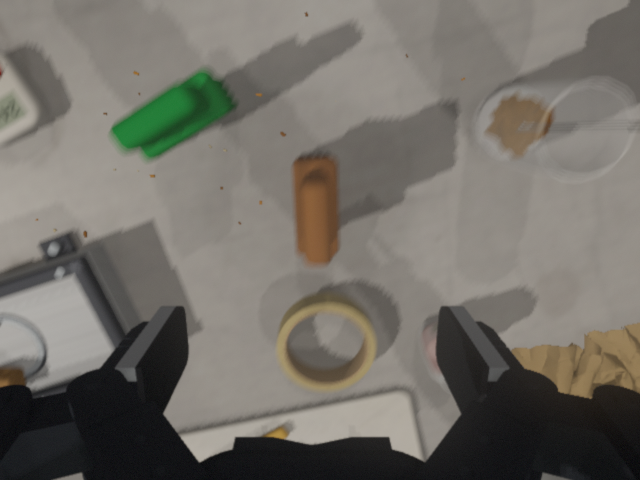

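The wrist view shows the wooden brush at (316,210), its fin top from about (315,172) to (318,262). The green look-alike is at (175,115) and the bed corner is at lower left. I'm measuring the brush.

Run:
```python
from h import *
s,_,m=wrist();i=cv2.imread('pics/w2.png')
h=cv2.cvtColor(i,cv2.COLOR_BGR2HSV);k=cv2.inRange(h,(3,110,50),(18,255,255));k[:, :260]=0;k[:,380:]=0;k[:130]=0;k[285:]=0
c=max(cv2.findContours(k,0,2)[0],key=cv2.contourArea);print(cv2.boundingRect(c),cv2.minAreaRect(c))
for r in range(160,266,10):
    x=np.where(k[r]>0)[0];print(r,x.min(),x.max(),h[r,x.min()+1:x.max():4,2].tolist())
Rt=R.from_rotvec(s['eef_rot']).as_matrix()
for uv,z in[((315,172),.104),((318,262),.104),((303,262),.058),((297,160),.058),((334,157),.058)]:
    p=ray(m,uv,z);print(uv,p.round(4),(Rt.T@(p-s['tcp_pos'])).round(4))
c=cv2.resize(i[140:280,250:390],None,fx=4,fy=4,interpolation=cv2.INTER_CUBIC);cv2.imwrite('pics/c2.png',c)
```

```text
(294, 157, 43, 106) ((316.4910583496094, 209.81748962402344), (104.77786254882812, 41.04875564575195), 87.20729064941406)
160 298 329 [85, 86, 91, 96, 101, 102, 103, 100]
170 294 335 [121, 115, 115, 116, 107, 90, 87, 98, 103, 107]
180 295 335 [121, 113, 91, 91, 89, 90, 89, 87, 98, 102]
190 295 335 [117, 112, 125, 130, 131, 127, 122, 116, 103, 101]
200 296 335 [117, 120, 133, 138, 135, 130, 124, 113, 100, 98]
210 296 335 [117, 120, 131, 136, 137, 131, 125, 115, 101, 98]
220 297 336 [117, 122, 133, 137, 134, 130, 125, 113, 101, 100]
230 298 336 [118, 121, 136, 137, 134, 130, 124, 111, 101, 96]
240 298 336 [120, 125, 134, 137, 135, 131, 125, 112, 98, 113]
250 300 336 [125, 126, 135, 136, 135, 130, 122, 106, 116]
260 309 329 [135, 133, 131, 127, 117]
(315, 172) [0.4621 0.3304 0.104 ] [0.0317 0.0017 0.1273]
(318, 262) [0.521  0.3159 0.104 ] [-0.029   0.0037  0.1274]
(303, 262) [0.535  0.3004 0.058 ] [-0.0466 -0.0073  0.1734]
(297, 160) [0.4571 0.3185 0.058 ] [ 0.0333 -0.0112  0.1733]
(334, 157) [0.4624 0.3451 0.058 ] [0.0355 0.0159 0.1733]
```

View pics/c2.png

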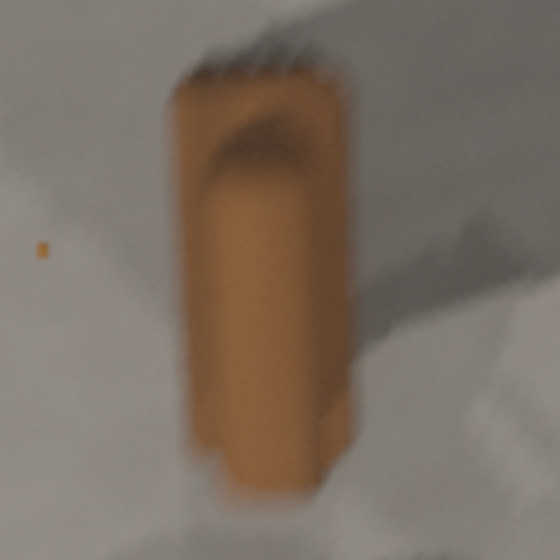

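The crop shows the fin's light top face from (255,175) to (270,500), about 2.5° off the tool's x axis. I'm adjusting, descending and gripping.

Emit:
servo_tool(targets=[{"x":-0.14,"y":0.1,"z":0,"rx":0,"ry":0,"rz":-0.014,"fingers":1},{"x":0,"y":0,"z":0.8,"rx":0,"ry":0,"rz":0,"fingers":1},{"x":0,"y":0,"z":0.8,"rx":0,"ry":0,"rz":0,"fingers":1},{"x":0,"y":0,"z":0.8,"rx":0,"ry":0,"rz":0,"fingers":1},{"x":0,"y":0,"z":0.8,"rx":0,"ry":0,"rz":0,"fingers":1},{"x":0,"y":0,"z":0.8,"rx":0,"ry":0,"rz":0,"fingers":1},{"x":0,"y":0,"z":0.8,"rx":0,"ry":0,"rz":0,"fingers":1},{"x":0,"y":0,"z":0.8,"rx":0,"ry":0,"rz":0,"fingers":1},{"x":0,"y":0,"z":0.8,"rx":0,"ry":0,"rz":0,"fingers":1},{"x":0,"y":0,"z":0.16,"rx":0,"ry":0,"rz":0,"fingers":1}])

```text
t: 2.75
tcp_pos: [0.4905, 0.3262, 0.0643]
eef_rot: [-0.356, -3.118, 0.005]
force: [-0.8, -0.6, -0.2]
gripper_width: 0.0854
grip_force: 0.0
```

Emit:
servo_tool(targets=[{"x":0,"y":0,"z":0,"rx":0,"ry":0,"rz":0,"fingers":-1},{"x":0,"y":0,"z":0,"rx":0,"ry":0,"rz":0,"fingers":-1},{"x":0,"y":0,"z":0,"rx":0,"ry":0,"rz":0,"fingers":-1},{"x":0,"y":0,"z":0,"rx":0,"ry":0,"rz":0,"fingers":-1},{"x":0,"y":0,"z":0,"rx":0,"ry":0,"rz":0,"fingers":-1},{"x":0,"y":0,"z":0,"rx":0,"ry":0,"rz":0,"fingers":-1},{"x":0,"y":0,"z":0,"rx":0,"ry":0,"rz":0,"fingers":-1},{"x":0,"y":0,"z":0,"rx":0,"ry":0,"rz":0,"fingers":-1},{"x":0,"y":0,"z":0,"rx":0,"ry":0,"rz":0,"fingers":-1},{"x":0,"y":0,"z":0,"rx":0,"ry":0,"rz":0,"fingers":-1}], newtons=60)

```text
t: 3.58
tcp_pos: [0.4928, 0.327, 0.0682]
eef_rot: [0.357, 3.12, 0.001]
force: [-0.6, -0.4, 7.7]
gripper_width: 0.0195
grip_force: 58.6
```

The grip holds: width 19.5 mm, 58.6 N. I'm lifting and turning to the bed's heading.

Emit:
servo_tool(targets=[{"x":0,"y":0,"z":-0.8,"rx":0,"ry":0,"rz":0,"fingers":-1},{"x":0,"y":0,"z":-0.8,"rx":0,"ry":0,"rz":0,"fingers":-1},{"x":0,"y":0,"z":-0.8,"rx":0,"ry":0,"rz":0,"fingers":-1},{"x":0,"y":0,"z":-0.8,"rx":0,"ry":0,"rz":0,"fingers":-1},{"x":0,"y":0,"z":-0.8,"rx":0,"ry":0,"rz":0,"fingers":-1},{"x":0,"y":0,"z":-0.2,"rx":0,"ry":0,"rz":-0.022,"fingers":-1},{"x":0,"y":0,"z":0,"rx":0,"ry":0,"rz":-0.022,"fingers":-1},{"x":0,"y":0,"z":0,"rx":0,"ry":0,"rz":-0.022,"fingers":-1},{"x":0,"y":0,"z":0,"rx":0,"ry":0,"rz":-0.022,"fingers":-1},{"x":0,"y":0,"z":0,"rx":0,"ry":0,"rz":0,"fingers":-1}])

```text
t: 4.42
tcp_pos: [0.4923, 0.3267, 0.1726]
eef_rot: [-0.082, 3.14, 0.0]
force: [0.5, -0.7, -2.0]
gripper_width: 0.0192
grip_force: 59.2
```

Emit:
servo_tool(targets=[{"x":-0.15,"y":-0.9,"z":0,"rx":0,"ry":0,"rz":0,"fingers":-1},{"x":-0.15,"y":-0.9,"z":0,"rx":0,"ry":0,"rz":0,"fingers":-1},{"x":-0.15,"y":-0.9,"z":0,"rx":0,"ry":0,"rz":0,"fingers":-1},{"x":-0.15,"y":-0.9,"z":0,"rx":0,"ry":0,"rz":0,"fingers":-1},{"x":-0.15,"y":-0.9,"z":0,"rx":0,"ry":0,"rz":0,"fingers":-1},{"x":-0.15,"y":-0.9,"z":0,"rx":0,"ry":0,"rz":0,"fingers":-1},{"x":-0.15,"y":-0.9,"z":0,"rx":0,"ry":0,"rz":0,"fingers":-1},{"x":-0.15,"y":-0.9,"z":0,"rx":0,"ry":0,"rz":0,"fingers":-1},{"x":-0.15,"y":-0.9,"z":0,"rx":0,"ry":0,"rz":0,"fingers":-1},{"x":-0.15,"y":-0.9,"z":0,"rx":0,"ry":0,"rz":0,"fingers":-1}])

```text
t: 5.25
tcp_pos: [0.5408, 0.1027, 0.1725]
eef_rot: [-0.072, 3.141, 0.0]
force: [-0.1, 0.6, -2.0]
gripper_width: 0.0192
grip_force: 59.0
```

Run:
```python
from h import *
s,i,m=wrist();cv2.imwrite('pics/w3.png',i);np.savez('w3.npz',**m)
s=read_state();print(s['t'],s['tcp_pos'],s['force'],R.from_rotvec(s['eef_rot']).as_matrix().round(3).tolist())
```

```text
5.3 [0.54159859 0.09777079 0.17261401] [ 0.74154625 -6.22133759 -1.32694974] [[-0.999, -0.041, 0.001], [-0.041, 0.999, -0.002], [-0.001, -0.002, -1.0]]
```

View pics/w3.png

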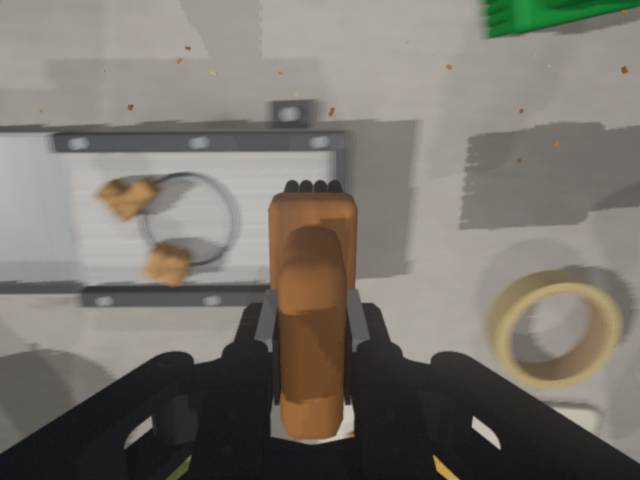

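The wrist view shows the held brush at (315,300) and the bed at left, with rails at rows 142 and 297. The L is at (128,197) and the block at (168,265); the ring is centred near (190,219). The arm had not quite settled, so I'm re-measuring the edges.

Run:
```python
from h import *
s0,i,m=wrist();cv2.imwrite('pics/w4.png',i);s=read_state();print(s['tcp_pos'],s['force'])
g=cv2.cvtColor(i,6).astype(float)
def runs(v,t=75):
    d=np.where(v<t)[0];return [(a[0],a[-1]) for a in np.split(d,np.where(np.diff(d)>2)[0]+1) if len(a)>5] if len(d) else []
for c in(100,125,150,170,235,250):
    rr=[r for r in runs(g[100:330,c])];print(c,[(a+100,b+100) for a,b in rr],[ray(m,(c,r+100+o),.044)[:2].round(4).tolist() for a,b in rr for r,o in((a,-.5),(b,.5))])
for r in(155,165,175):
    print(r,[(a+250,b+250) for a,b in runs(g[r,250:400])],[ray(m,(a+250-.5,r),.044)[:2].round(4) for a,b in runs(g[r,250:400])])
h=cv2.cvtColor(i,cv2.COLOR_BGR2HSV);k=cv2.inRange(h,(3,110,50),(20,255,255));k[:150]=0;k[290:]=0;k[:,260:]=0
for c in cv2.findContours(k,0,2)[0]:
    if cv2.contourArea(c)>200:
        print(cv2.boundingRect(c),[ray(m,p,.045)[:2].round(3).tolist() for p in cv2.boxPoints(cv2.minAreaRect(c))])
M=camera_model('top')
```

```text
[0.54128515 0.09986738 0.17256656] [ 0.06042324  0.07724621 -0.84482657]
100 [(np.int64(286), np.int64(291))] [[0.5942, -0.0467], [0.5987, -0.0471]]
125 [(np.int64(285), np.int64(291))] [[0.5928, -0.0294], [0.598, -0.0299]]
150 [(np.int64(285), np.int64(291))] [[0.5921, -0.0122], [0.5973, -0.0126]]
170 [(np.int64(285), np.int64(291))] [[0.5915, 0.0015], [0.5968, 0.0012]]
235 [(np.int64(284), np.int64(290))] [[0.5889, 0.0461], [0.5942, 0.0461]]
250 [(np.int64(284), np.int64(291)), (np.int64(303), np.int64(329))] [[0.5885, 0.0564], [0.5945, 0.0564], [0.6029, 0.0564], [0.624, 0.0564]]
155 [] []
165 [] []
175 [] []
(158, 247, 41, 38) [[0.583, -0.008], [0.562, 0.0], [0.571, 0.024], [0.591, 0.016]]
(109, 178, 59, 42) [[0.529, -0.034], [0.508, -0.013], [0.526, 0.005], [0.548, -0.017]]
```

Emit:
servo_tool(targets=[{"x":-0.04,"y":-0.54,"z":0,"rx":0,"ry":0,"rz":0,"fingers":-1},{"x":-0.04,"y":-0.54,"z":0,"rx":0,"ry":0,"rz":0,"fingers":-1},{"x":0,"y":0,"z":0,"rx":0,"ry":0,"rz":0,"fingers":-1},{"x":0,"y":0,"z":0.5,"rx":0,"ry":0,"rz":0,"fingers":-1},{"x":0,"y":0,"z":0.5,"rx":0,"ry":0,"rz":0,"fingers":-1},{"x":0,"y":0,"z":0.5,"rx":0,"ry":0,"rz":0,"fingers":-1},{"x":0,"y":0,"z":0.5,"rx":0,"ry":0,"rz":0,"fingers":-1},{"x":0,"y":0,"z":0.5,"rx":0,"ry":0,"rz":0,"fingers":-1},{"x":0,"y":0,"z":0.4,"rx":0,"ry":0,"rz":0,"fingers":-1},{"x":0,"y":0,"z":0,"rx":0,"ry":0,"rz":0,"fingers":-1}])

```text
t: 6.18
tcp_pos: [0.5435, 0.0779, 0.0985]
eef_rot: [0.076, -3.139, 0.0]
force: [-0.7, -1.0, 0.0]
gripper_width: 0.0196
grip_force: 60.0
```

Run:
```python
from h import *
s,i,m=wrist();j=get_image('top')[:,:,::-1]
c=cv2.resize(j[160:255,270:430],(640,380),interpolation=2);cv2.imwrite('pics/w5.png',np.hstack([cv2.resize(i,(400,300)),cv2.resize(c,(400,300))]))
s=read_state();print(s['t'],s['tcp_pos'],s['force'],s['moment'])
```

```text
6.2833 [0.54388047 0.07739569 0.09968687] [ 0.14377199  0.01394239 -1.63193054] [-0.00634982 -0.01639927 -0.02213702]
```

View pics/w5.png

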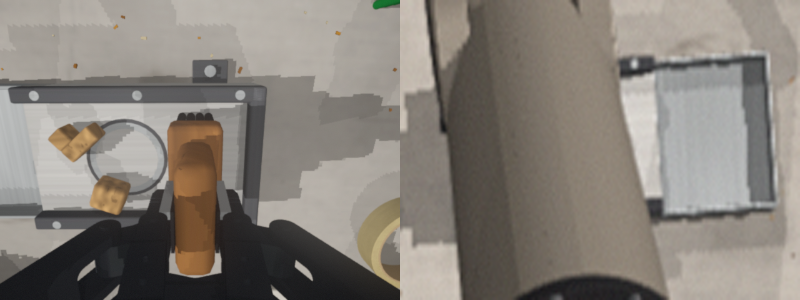

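The brush is inside the bed with its head end clear of the rail, and the force is near zero. The offcuts are ahead of it at left-view (75,140) and (110,195). I'm sweeping now.

Emit:
servo_tool(targets=[{"x":0,"y":-0.4,"z":0,"rx":0,"ry":0,"rz":0,"fingers":-1},{"x":0,"y":-0.4,"z":0,"rx":0,"ry":0,"rz":0,"fingers":-1},{"x":0,"y":-0.4,"z":0,"rx":0,"ry":0,"rz":0,"fingers":-1},{"x":0,"y":-0.4,"z":0,"rx":0,"ry":0,"rz":0,"fingers":-1},{"x":0,"y":-0.4,"z":0,"rx":0,"ry":0,"rz":0,"fingers":-1},{"x":0,"y":-0.4,"z":0,"rx":0,"ry":0,"rz":0,"fingers":-1},{"x":0,"y":-0.4,"z":0,"rx":0,"ry":0,"rz":0,"fingers":-1},{"x":0,"y":-0.4,"z":0,"rx":0,"ry":0,"rz":0,"fingers":-1},{"x":0,"y":-0.4,"z":0,"rx":0,"ry":0,"rz":0,"fingers":-1},{"x":0,"y":-0.4,"z":0,"rx":0,"ry":0,"rz":0,"fingers":-1}])

```text
t: 7.12
tcp_pos: [0.5489, -0.0239, 0.0998]
eef_rot: [0.076, -3.141, 0.0]
force: [0.5, 0.5, -0.3]
gripper_width: 0.0193
grip_force: 60.1
```

Emit:
servo_tool(targets=[{"x":0,"y":-0.35,"z":0,"rx":0,"ry":0,"rz":0,"fingers":-1},{"x":0,"y":-0.35,"z":0,"rx":0,"ry":0,"rz":0,"fingers":-1},{"x":0,"y":-0.35,"z":0,"rx":0,"ry":0,"rz":0,"fingers":-1},{"x":0,"y":-0.35,"z":0,"rx":0,"ry":0,"rz":0,"fingers":-1},{"x":0,"y":-0.35,"z":0,"rx":0,"ry":0,"rz":0,"fingers":-1},{"x":0,"y":-0.35,"z":0,"rx":0,"ry":0,"rz":0,"fingers":-1},{"x":0,"y":-0.35,"z":0,"rx":0,"ry":0,"rz":0,"fingers":-1},{"x":0,"y":0,"z":0,"rx":0,"ry":0,"rz":0,"fingers":-1},{"x":0,"y":0,"z":0,"rx":0,"ry":0,"rz":0,"fingers":-1},{"x":0,"y":0,"z":0,"rx":0,"ry":0,"rz":0,"fingers":-1}])

```text
t: 7.95
tcp_pos: [0.5518, -0.0837, 0.0997]
eef_rot: [0.077, -3.14, -0.0]
force: [0.3, 0.7, -1.5]
gripper_width: 0.0193
grip_force: 60.0
```

Run:
```python
from h import *
s,i,m=wrist();j=get_image('top')[:,:,::-1]
c=j[155:260,280:440];cv2.imwrite('pics/w6.png',np.hstack([cv2.resize(i,(400,300)),cv2.resize(c,(400,300),interpolation=2)]))
s=read_state();print(s['t'],s['tcp_pos'],s['force'],s['moment'])
```

```text
8.05 [ 0.55185481 -0.08347663  0.09978038] [ 1.42819941  0.12649446 -1.60244169] [ 0.05117485 -0.00925132 -0.00777812]
```

View pics/w6.png

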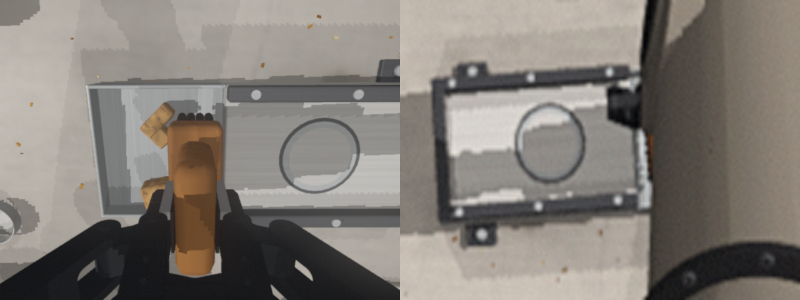

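Both offcuts are past the lip, in the tray (left view: L at (157,125), block at (152,190)), and the bed is empty. I'm lifting straight up and moving back clear of the tray for a check.

Emit:
servo_tool(targets=[{"x":0,"y":0,"z":-0.5,"rx":0,"ry":0,"rz":0,"fingers":-1},{"x":0,"y":0,"z":-0.6,"rx":0,"ry":0,"rz":0,"fingers":-1},{"x":0,"y":0,"z":-0.8,"rx":0,"ry":0,"rz":0,"fingers":-1},{"x":0,"y":0,"z":-0.8,"rx":0,"ry":0,"rz":0,"fingers":-1},{"x":0,"y":0,"z":-0.8,"rx":0,"ry":0,"rz":0,"fingers":-1},{"x":0,"y":0.6,"z":0,"rx":0,"ry":0,"rz":0,"fingers":-1},{"x":0,"y":0.8,"z":0,"rx":0,"ry":0,"rz":0,"fingers":-1},{"x":0,"y":0.8,"z":0,"rx":0,"ry":0,"rz":0,"fingers":-1},{"x":0,"y":0.6,"z":0,"rx":0,"ry":0,"rz":0,"fingers":-1},{"x":0,"y":0,"z":0,"rx":0,"ry":0,"rz":0,"fingers":-1}])

```text
t: 8.88
tcp_pos: [0.5483, -0.0102, 0.1873]
eef_rot: [0.083, -3.14, -0.002]
force: [0.7, 0.5, -0.7]
gripper_width: 0.0196
grip_force: 60.1
```

Run:
```python
from h import *
s,i,m=wrist();j=get_image('top')[:,:,::-1];cv2.imwrite('pics/w7full.png',i)
c=j[155:260,280:440];cv2.imwrite('pics/w7.png',np.hstack([cv2.resize(i,(400,300)),cv2.resize(c,(400,300),interpolation=2)]))
s=read_state();print(s['t'],s['tcp_pos'],s['force'],s['moment'])
```

```text
8.9833 [ 0.54837856 -0.01341073  0.18734664] [ 0.41675742 -0.36284694 -0.66630604] [-0.06151165 -0.03987123  0.00999079]
```

View pics/w7.png

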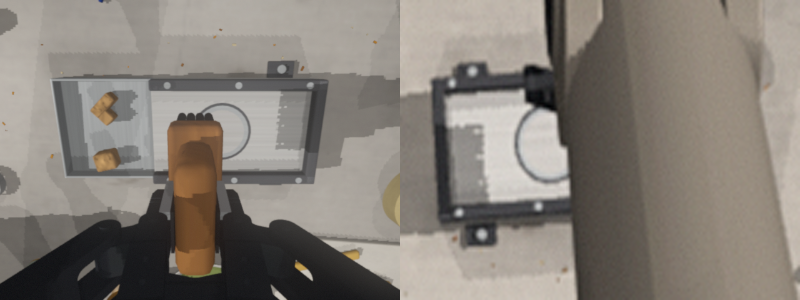

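Both offcuts lie fully in the tray (left view: (104,108) and (106,158)). I'm carrying the brush back to the bare spot left of the bed.

Emit:
servo_tool(targets=[{"x":0.1,"y":0.9,"z":0,"rx":0,"ry":0,"rz":0,"fingers":-1},{"x":0.1,"y":0.9,"z":0,"rx":0,"ry":0,"rz":0,"fingers":-1},{"x":0.1,"y":0.9,"z":0,"rx":0,"ry":0,"rz":0,"fingers":-1},{"x":0.1,"y":0.9,"z":0,"rx":0,"ry":0,"rz":0,"fingers":-1},{"x":0.1,"y":0.9,"z":0,"rx":0,"ry":0,"rz":0,"fingers":-1},{"x":0.1,"y":0.9,"z":0,"rx":0,"ry":0,"rz":0,"fingers":-1},{"x":0.1,"y":0.9,"z":0,"rx":0,"ry":0,"rz":0,"fingers":-1},{"x":0.1,"y":0.9,"z":0,"rx":0,"ry":0,"rz":0,"fingers":-1},{"x":0.1,"y":0.9,"z":0,"rx":0,"ry":0,"rz":0,"fingers":-1},{"x":0.1,"y":0.9,"z":0,"rx":0,"ry":0,"rz":0,"fingers":-1}])

```text
t: 9.82
tcp_pos: [0.5126, 0.2095, 0.1873]
eef_rot: [-0.075, 3.141, -0.0]
force: [0.6, -0.1, -1.1]
gripper_width: 0.0191
grip_force: 60.0
```

Emit:
servo_tool(targets=[{"x":0.1,"y":0.9,"z":0,"rx":0,"ry":0,"rz":0,"fingers":-1},{"x":0.1,"y":0.9,"z":0,"rx":0,"ry":0,"rz":0,"fingers":-1},{"x":0.1,"y":0.9,"z":0,"rx":0,"ry":0,"rz":0,"fingers":-1},{"x":0.1,"y":0.9,"z":0,"rx":0,"ry":0,"rz":0,"fingers":-1},{"x":0.1,"y":0.9,"z":0,"rx":0,"ry":0,"rz":0,"fingers":-1},{"x":0,"y":0,"z":0.8,"rx":0,"ry":0,"rz":0,"fingers":-1},{"x":0,"y":0,"z":0.8,"rx":0,"ry":0,"rz":0,"fingers":-1},{"x":0,"y":0,"z":0.8,"rx":0,"ry":0,"rz":0,"fingers":-1},{"x":0,"y":0,"z":0.8,"rx":0,"ry":0,"rz":0,"fingers":-1},{"x":0,"y":0,"z":0,"rx":0,"ry":0,"rz":0,"fingers":-1}])

```text
t: 10.65
tcp_pos: [0.4934, 0.3191, 0.1038]
eef_rot: [0.075, -3.137, 0.006]
force: [-0.4, -0.6, -0.5]
gripper_width: 0.0192
grip_force: 60.0
```

Run:
```python
from h import *
s,i,m=wrist();s=read_state();print(s['t'],s['tcp_pos'],s['force'],s['gripper_width'],R.from_rotvec(s['eef_rot']).as_matrix().round(3).tolist())
```

```text
10.7 [0.49411206 0.31966228 0.105803  ] [-0.12703344  0.29572491 -1.18265324] 0.019010136996111295 [[-0.999, -0.048, -0.002], [-0.048, 0.999, -0.003], [0.003, -0.003, -1.0]]
```

Emit:
servo_tool(targets=[{"x":0,"y":0,"z":0.25,"rx":0,"ry":0,"rz":0,"fingers":-1},{"x":0,"y":0,"z":0.25,"rx":0,"ry":0,"rz":0,"fingers":-1},{"x":0,"y":0,"z":0.25,"rx":0,"ry":0,"rz":0,"fingers":-1},{"x":0,"y":0,"z":0.25,"rx":0,"ry":0,"rz":0,"fingers":-1},{"x":0,"y":0,"z":0.2,"rx":0,"ry":0,"rz":0,"fingers":-1},{"x":0,"y":0,"z":0.15,"rx":0,"ry":0,"rz":0,"fingers":-1},{"x":0,"y":0,"z":0.08,"rx":0,"ry":0,"rz":0,"fingers":-1},{"x":0,"y":0,"z":0.06,"rx":0,"ry":0,"rz":0,"fingers":-1},{"x":0,"y":0,"z":0,"rx":0,"ry":0,"rz":0,"fingers":-1},{"x":0,"y":0,"z":0,"rx":0,"ry":0,"rz":0,"fingers":-1}])

```text
t: 11.53
tcp_pos: [0.4947, 0.3212, 0.0702]
eef_rot: [-0.076, 3.141, 0.0]
force: [-0.1, 0.2, -1.3]
gripper_width: 0.0193
grip_force: 60.0
```

Emit:
servo_tool(targets=[{"x":0,"y":0,"z":0.02,"rx":0,"ry":0,"rz":0,"fingers":-1},{"x":0,"y":0,"z":0.02,"rx":0,"ry":0,"rz":0,"fingers":-1},{"x":0,"y":0,"z":0.02,"rx":0,"ry":0,"rz":0,"fingers":-1},{"x":0,"y":0,"z":0.02,"rx":0,"ry":0,"rz":0,"fingers":-1},{"x":0,"y":0,"z":0,"rx":0,"ry":0,"rz":0,"fingers":-1},{"x":0,"y":0,"z":0,"rx":0,"ry":0,"rz":0,"fingers":-1},{"x":0,"y":0,"z":0,"rx":0,"ry":0,"rz":0,"fingers":-1},{"x":0,"y":0,"z":0,"rx":0,"ry":0,"rz":0,"fingers":-1},{"x":0,"y":0,"z":0,"rx":0,"ry":0,"rz":0,"fingers":-1},{"x":0,"y":0,"z":0,"rx":0,"ry":0,"rz":0,"fingers":-1}])

```text
t: 12.37
tcp_pos: [0.4946, 0.3211, 0.0681]
eef_rot: [0.076, -3.141, 0.0]
force: [0.6, 0.5, -1.5]
gripper_width: 0.0196
grip_force: 60.0
```

Emit:
servo_tool(targets=[{"x":0,"y":0,"z":0.02,"rx":0,"ry":0,"rz":0,"fingers":-1},{"x":0,"y":0,"z":0.02,"rx":0,"ry":0,"rz":0,"fingers":-1},{"x":0,"y":0,"z":0,"rx":0,"ry":0,"rz":0,"fingers":-1},{"x":0,"y":0,"z":0,"rx":0,"ry":0,"rz":0,"fingers":-1},{"x":0,"y":0,"z":0,"rx":0,"ry":0,"rz":0,"fingers":-1},{"x":0,"y":0,"z":0,"rx":0,"ry":0,"rz":0,"fingers":-1},{"x":0,"y":0,"z":0,"rx":0,"ry":0,"rz":0,"fingers":-1},{"x":0,"y":0,"z":0,"rx":0,"ry":0,"rz":0,"fingers":-1},{"x":0,"y":0,"z":0,"rx":0,"ry":0,"rz":0,"fingers":-1},{"x":0,"y":0,"z":0,"rx":0,"ry":0,"rz":0,"fingers":-1}])

```text
t: 13.2
tcp_pos: [0.4948, 0.3212, 0.0678]
eef_rot: [-0.076, 3.14, 0.001]
force: [-2.9, -1.5, 10.8]
gripper_width: 0.0191
grip_force: 61.8
```

Contact at 10.8 N, so the brush stands on the table. I'm releasing and then rising.

Emit:
servo_tool(targets=[{"x":0,"y":0,"z":-0.02,"rx":0,"ry":0,"rz":0,"fingers":-1},{"x":0,"y":0,"z":0,"rx":0,"ry":0,"rz":0,"fingers":-0.3},{"x":0,"y":0,"z":0,"rx":0,"ry":0,"rz":0,"fingers":0},{"x":0,"y":0,"z":0,"rx":0,"ry":0,"rz":0,"fingers":0.5},{"x":0,"y":0,"z":0,"rx":0,"ry":0,"rz":0,"fingers":1},{"x":0,"y":0,"z":0,"rx":0,"ry":0,"rz":0,"fingers":1},{"x":0,"y":0,"z":0,"rx":0,"ry":0,"rz":0,"fingers":1},{"x":0,"y":0,"z":0,"rx":0,"ry":0,"rz":0,"fingers":1},{"x":0,"y":0,"z":0,"rx":0,"ry":0,"rz":0,"fingers":1},{"x":0,"y":0,"z":0,"rx":0,"ry":0,"rz":0,"fingers":1}])

```text
t: 14.03
tcp_pos: [0.4946, 0.3211, 0.0675]
eef_rot: [0.076, -3.141, 0.0]
force: [-0.7, 0.0, 1.1]
gripper_width: 0.0855
grip_force: 0.0
```

Emit:
servo_tool(targets=[{"x":0,"y":0,"z":-0.3,"rx":0,"ry":0,"rz":0,"fingers":1},{"x":0,"y":0,"z":-0.6,"rx":0,"ry":0,"rz":0,"fingers":1},{"x":0,"y":0,"z":-0.8,"rx":0,"ry":0,"rz":0,"fingers":1},{"x":0,"y":0,"z":-0.8,"rx":0,"ry":0,"rz":0,"fingers":1},{"x":0,"y":0,"z":-0.8,"rx":0,"ry":0,"rz":0,"fingers":1},{"x":0,"y":0,"z":-0.8,"rx":0,"ry":0,"rz":0,"fingers":1},{"x":0,"y":0,"z":-0.8,"rx":0,"ry":0,"rz":0,"fingers":1},{"x":0,"y":0,"z":-0.8,"rx":0,"ry":0,"rz":0,"fingers":1},{"x":0,"y":0,"z":0,"rx":0,"ry":0,"rz":0,"fingers":1},{"x":0,"y":0,"z":0,"rx":0,"ry":0,"rz":0,"fingers":1}])

```text
t: 14.87
tcp_pos: [0.495, 0.3214, 0.2116]
eef_rot: [-0.076, 3.139, 0.003]
force: [-0.5, 0.1, -1.3]
gripper_width: 0.0855
grip_force: 0.0
```

Run:
```python
from h import *
s,i,m=wrist();j=get_image('top')[:,:,::-1]
c=j[150:300,200:440];cv2.imwrite('pics/w8.png',np.hstack([cv2.resize(i,(400,300)),cv2.resize(c,(400,250),interpolation=2) if 0 else cv2.resize(c,(400,300),interpolation=2)]))
s=read_state();print(s['t'],s['tcp_pos'],s['force'],s['gripper_width'])
```

```text
14.9667 [0.49429674 0.32092114 0.20986156] [ 0.0581112  -0.79833686  0.77775957] 0.08545810884138384
```

View pics/w8.png

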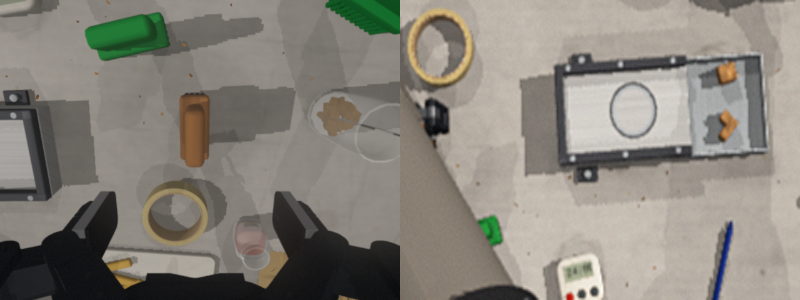

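The brush stands upright on the bare table (left view, (195,130)) and the gripper is clear of it. Both offcuts are in the tray (right view, (727,72) and (728,126)).

```bash
python3 -c "from rig import *;print(sign_off())"
```

```text
the job is handed in; nothing more can be done
None
```

Both cork offcuts were swept into the catch tray, the brush is standing released on its bristles on the bare table beside the bed, and the job is handed in at about 15 s.

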